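# Seat the glazing mask on the pin board

## Robot

A 6-joint arm with a two-finger parallel gripper is mounted at the origin on the work surface; the furniture and walls round the work are solid. World frame = base frame: x ahead of the robot, y to its left, z up, the work surface at z = 0. Lengths are in mm, angles in rad, forces in N, time in s.
With the tool pointing down it reaches from about 350 to 875 mm from the base axis. Payload 4.2 kg.
Tool frame: the origin (TCP) lies at the very end of the fingers, on their centre line; the grasp point (between the pads) lies arm.hold_point_z behind it (arm.hold_point_z is the distance from the TCP to the grasp point, in mm); y points along the fingers, x is the direction in which the jaws open and shut, and the axes are right-handed (so a half turn about y gives the same grasp; the last joint's range is limited). The gripper opens to 85 mm and grips with 20 to 120 N. Pads are 22 mm wide; open, the fingers measure 114 mm over their backs; the gripper's body (76 mm by 85 mm) begins 54 mm behind the grasp point. The pads swing forward as they close: fully open they stand 13 mm farther back than shut.
Start: joints at [-0.883, 0.385, 0.008, 0, -1.194, -0.259], TCP at [259.875, -568.388, 231.312] pointing down, gripper open.
Joint ranges: [-3.14, 3.14], [-1.21, 2.06], [-1.07, 1.41], [-3.16, 2.05], [-2.99, -0.16], [-3.1, 3.1]. Speed limits (rad/s): [2.79, 2.79, 3.14, 3.14, 3.14, 3.14].

## Interface

Orientations are given as a unit quaternion [x, y, z, w].
In Python, from bench import arm gives the robot as it stands.
- The arm moves only by the shell command python3 -m creep 'ROWS'. ROWS is JSON, a list of rows, each a list of 3 entries, a list of its own where there are three numbers: the shift along the world's x, y, z in mm, then the turn, a rotation vector about the world's x, y, z in rad, then the gripper command: -1 is shut, 1 is fully open, values between are in proportion. In form: [[[dx, dy, dz], [wx, wy, wz], jaw], ...]. A call has 1 to 12 rows; each row is the pose to reach, as a shift and turn from the pose commanded when the call began; what a row does not reach only later rows make up. A row lasts 1/12 s, in which the tool goes at most 41.7 mm and 7.16 degrees, less where a joint would pass 70% of its speed; a pose out of reach is approached as far as the arm can. A call with a gripper value outside its range is refused whole. The fingers move at their own pace and stop on an object; the grip force is fixed at half the most. Time passes only in rows, so rows that repeat a pose let the fingers close. It gives the time, the measured TCP pose, the force and the opening at its end, in the units of the state.
- arm.read_state(): the state, without advancing time (a new reading comes with each control period).
- arm.get_image(name): name is "scene" or "top"; returns (picture, depth): 384x512x3 uint8, red, green, blue; 384x512 float32, mm along the optical axis (not along the pixel's ray), 0 where there is no reading.
- arm.camera_params(name): a dict with "camera_matrix" (3x3 intrinsics, pixels), "extrinsics" (4x4, takes a point from world to camera coordinates). Camera axes: x right, y down, z forward; pixel columns grow to the right and rows downward; lengths in mm; the calibration is good to about 2 mm. A picture is of the moment at which its call begins. camera_params takes no time and is no camera call.
- arm.job_done(): hands the job in, once; it reports no verdict.
The state is a dict: "clock": time; "joints": joint angles; "joint_vel": joint speeds; "joint_efforts": joint torques, N m; "position": TCP position; "ee_rot": TCP orientation; "contact_force": force on the tool from outside, world axes, zero at the start; "wrist_torque": the same for the moment, N m; "gripper_width": finger opening in mm.
Only numpy, scipy, OpenCV 4.12 (cv2) and the standard library are available. Lean on these libraries where they do the work, as an engineer would, in place of code of your own. Each camera call takes 0.05 s, during which the arm holds its last target.

## Task

Draw the wooden mask plate completely out from under the low shelf, and put it down flat and let go of it on the bench. Then take it by the upright ridge, bring it to the pin board with the grip block toward the board's open front, and slide its straight far edge under the hold-down lip until its two holes drop over the pins; leave it lying flush on the board. Leave the jar, the bowl and the round cutter where they are.

Things in the scene. Friction and masses are not known exactly. Their poses are not given: they have to be found in the camera images.
- mask_plate: Loose flat plate of light wood, 0.18 to 0.35 kg. Origin: middle of its panel's underside; x toward its straight far edge, z up. Panel 110 (x) by 140 (y) by 8 mm thick, window 36 x 62 mm centred at x +8. A tongue 50 mm wide, 8 mm thick runs from the -x edge to x -120. Starts flat on the bench under the low shelf: tongue and grip block stick out of its front, the ridge is below the cover.
- ridge (a point): Middle of the plate's ridge (plate x -32, y 0), 29 mm above the plate's underside; plate axes. The ridge is an upright bar across the panel, 14 mm thick along x, 80 mm long along y, from 8 to 40 mm above the underside.
- grip_block (a point): Middle of the grip block on the plate's tongue (plate x -100, y 0), 14 mm above the plate's underside; plate axes. The block is 36 mm along x (x -118 to -82) and 50 mm wide along y, its top 22 mm above the underside.
- big_hole (a point): Centre of the plate's 19 mm through hole (plate x +10, y +52), at its underside.
- small_hole (a point): Centre of the plate's 13 mm through hole (plate x +10, y -52), at its underside.
- low_shelf: Fixed low wooden shelf: two side walls, back and cover, no floor. Origin on the bench; open front to its -x. Cover 46 to 54 mm above the bench, x -45 to +70, y -90 to +90; 156 mm between the walls; back's inner face at x +62. The plate starts within 10 mm and 0.04 rad of the shelf's origin and yaw, and is completely out when its origin is over 100 mm to -x of the shelf's.
- pin_board: Fixed plywood board 150 (x) by 170 (y) by 16 mm, a tile sunk in its middle. Origin on the bench under its centre, open front -x. The lip, a bar at the +x edge (y -52 to +52), reaches in to x +43, from 21 to 28 mm above the board's top; back wall below it at x +57.5. Seated, the plate's origin lies 16 mm above the board's, axes alike; to pass the lip it comes down 15 mm or more to -x and slides +x.
- big_pin (a point): Foot of the 16 mm steel pin on the board's top face (board x +10, y +52, z 16); board axes. The pin stands 7 mm above the face, its tip tapered.
- small_pin (a point): Foot of the 10 mm steel pin on the board's top face (board x +10, y -52, z 16); board axes. Also 7 mm high with a tapered tip.
- glaze_jar: Bystander: small white jar with a blue lid, 49 mm across, 62 mm high, origin under its centre.
- water_bowl: Bystander: grey stoneware bowl, 120 mm across, 60 mm high, origin under its centre.
- round_cutter_1: Bystander: metal ring cutter, 65 mm across, 31 mm high, origin under its centre.

How it is judged:
By the outcome, as a careful person would: the job done as asked, in the order asked, and still so for the second after the job is handed in, with the robot touching nothing.
It also fails if it takes over 64 s, if anything falls off the work surface, if the arm or the gripper's body presses on something with over 40 N, if the wrist force passes 120 N, or if a joint passes its speed limit or range.

## Working session

There is one attempt and no reset: what is moved stays moved. The work goes in short steps, Python scripts to look and compute and a shell command to move; the robot and the scene stay as the last step left them, time stands still between calls to the robot, and variables do not carry over. Pictures are saved under pics/ and viewed, and the job is handed in when it is done.

```bash
ls; mkdir -p pics
python3 - <<'E'
from bench import arm
import cv2,numpy as np
print(arm.hold_point_z)
s=arm.read_state();print({k:np.round(v,3) for k,v in s.items()})
for n in ("scene","top"):
    p,d=arm.get_image(n);cv2.imwrite(f"pics/{n}0.png",p[:,:,::-1]);np.save(f"{n}0.npy",d);np.save(f"{n}0p.npy",p)
    c=arm.camera_params(n);print(n,np.round(c["camera_matrix"],1),np.round(c["extrinsics"],4))
E
```

```text
pics
18.700000000000003
{'clock': np.float64(0.0), 'joints': array([-8.830e-01,  3.860e-01,  7.000e-03, -1.000e-03, -1.194e+00,
       -2.590e-01]), 'joint_vel': array([-0.   ,  0.001, -0.001,  0.001, -0.001,  0.   ]), 'joint_efforts': array([ 1.0000e-03, -3.9229e+01,  1.8840e+01,  4.1860e+00, -5.0000e-03,
       -0.0000e+00]), 'position': array([ 259.621, -567.874,  230.241]), 'ee_rot': array([ 0.382,  0.595, -0.595, -0.383]), 'contact_force': array([ 0.411, -0.625, -0.108]), 'wrist_torque': array([-0.045, -0.026, -0.019]), 'gripper_width': np.float64(85.446)}
scene [[397.2   0.  251.1]
 [  0.  397.2 190.9]
 [  0.    0.    1. ]] [[-9.0860000e-01 -4.1750000e-01 -4.9000000e-03  4.2738730e+02]
 [-2.6790000e-01  5.9210000e-01 -7.6000000e-01  1.5485560e+02]
 [ 3.2030000e-01 -6.8930000e-01 -6.4980000e-01  1.2097199e+03]
 [ 0.0000000e+00  0.0000000e+00  0.0000000e+00  1.0000000e+00]]
top [[497.8   0.  254.8]
 [  0.  497.8 192.6]
 [  0.    0.    1. ]] [[-4.6000000e-03 -9.9980000e-01 -1.9200000e-02  3.4064300e+01]
 [-9.9290000e-01  6.8000000e-03 -1.1900000e-01  4.5669650e+02]
 [ 1.1910000e-01  1.8500000e-02 -9.9270000e-01  1.5179669e+03]
 [ 0.0000000e+00  0.0000000e+00  0.0000000e+00  1.0000000e+00]]
```

View pics/scene0.png

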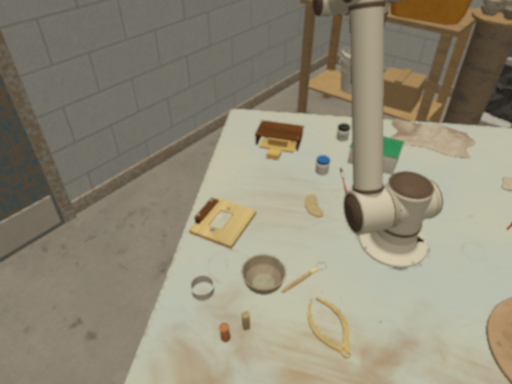

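View pics/top0.png

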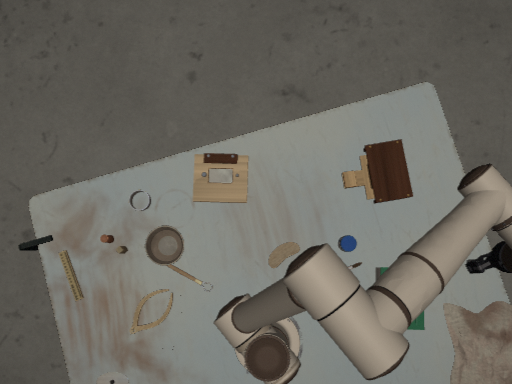

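The scene view shows the shelf at about (280,135) and the pin board at about (223,222). In the top view the shelf cover is at about (388,172), with the tongue out to its left at (355,178). The board is at (220,180) with its dark lip at the top. Next I'll zoom in.

Run:
```python
import cv2,numpy as np
t=cv2.imread("pics/top0.png");s=cv2.imread("pics/scene0.png")
a=cv2.resize(t[130:215,330:425],None,fx=6,fy=6,interpolation=cv2.INTER_CUBIC)
b=cv2.resize(t[140:215,180:262],None,fx=6,fy=6,interpolation=cv2.INTER_CUBIC)
cv2.imwrite("pics/za.png",a);cv2.imwrite("pics/zb.png",b)
c=cv2.resize(s[115:255,185:310],None,fx=4.2,fy=4.2,interpolation=cv2.INTER_CUBIC);cv2.imwrite("pics/zc.png",c)
```

```text
(no output)
```

View pics/za.png

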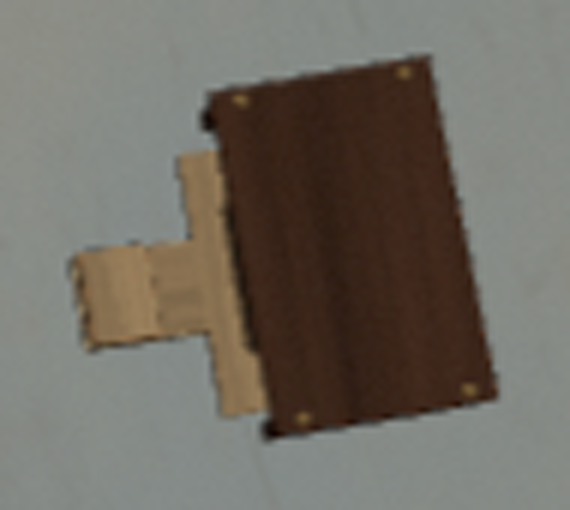

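View pics/zb.png

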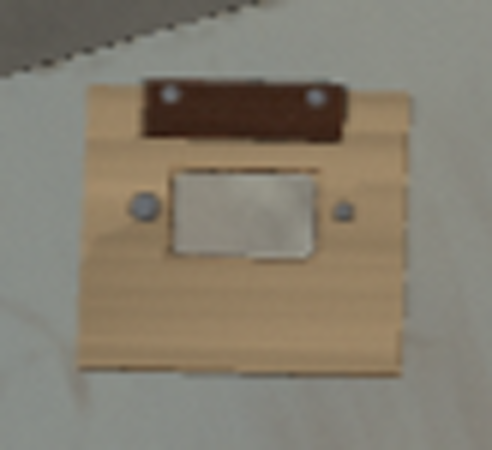

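View pics/zc.png

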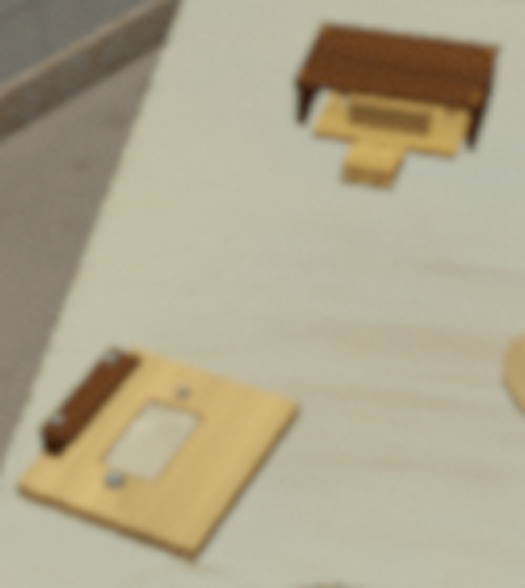

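```bash
cat > h.py <<'E'
import numpy as np,cv2
from bench import arm
from scipy.spatial.transform import Rotation as R
def cast(n,px,z):
    c=arm.camera_params(n);K=np.array(c["camera_matrix"]);E=np.array(c["extrinsics"])
    px=np.atleast_2d(np.array(px,float));r=np.c_[px,np.ones(len(px))]@np.linalg.inv(K).T@E[:3,:3]
    o=-E[:3,:3].T@E[:3,3]; return o+r*((z-o[2])/r[:,2])[:,None]
def proj(n,P):
    c=arm.camera_params(n);K=np.array(c["camera_matrix"]);E=np.array(c["extrinsics"])
    q=np.atleast_2d(P)@E[:3,:3].T+E[:3,3];q=q@K.T;return q[:,:2]/q[:,2:]
def rect(n,mask,z,off=(0,0)):
    cs,_=cv2.findContours(mask.astype(np.uint8),cv2.RETR_EXTERNAL,cv2.CHAIN_APPROX_NONE)
    c=max(cs,key=cv2.contourArea)[:,0,:]+np.array(off)
    P=cast(n,c,z)[:,:2].astype(np.float32)
    r=cv2.minAreaRect(P);return c,P,r,cv2.boxPoints(r)
E
python3 - <<'E'
from h import *
for n,w,off_s,off_b in (("top",0,(330,130,425,215),(185,145,260,210)),("scene",0,(245,115,310,165),(185,190,265,250))):
    p=np.load(n+"0p.npy");hsv=cv2.cvtColor(p,cv2.COLOR_RGB2HSV)
    def roi(m,o): 
        k=np.zeros_like(m);k[o[1]:o[3],o[0]:o[2]]=m[o[1]:o[3],o[0]:o[2]];return k
    H,S,V=[hsv[...,i].astype(int) for i in range(3)]
    if n=="top":
        dark=(S>90)&(V<100); light=(S>60)&(V>=100)
        c,P,r,b=rect(n,roi(dark,off_s),54);print("cover",r,np.round(b,1).tolist())
        c,P,r,b=rect(n,roi(light,off_s),8);print("plate visible",r)
        c,P,r,b=rect(n,roi((S>60)&(V>50),off_b),16);print("board",r,np.round(b,1).tolist())
        c,P,r,b=rect(n,roi(dark,off_b),44);print("lip",r)
    else:
        print(hsv[143,278],hsv[135,280],hsv[215,240])
# pins: manual px
pins=np.array([[145,206],[343,211]])/6+[180,140]-0.4
P=cast("top",pins,22);print("pins",P, P.mean(0)); v=P[0]-P[1];print(np.linalg.norm(v),"yaw",np.degrees(np.arctan2(v[1],v[0]))-90)
ps=np.array([[114,480],[183,392]])/4.2+[185,115]-0.4
P=cast("scene",ps,22);print("pins scene",P);v=P[0]-P[1];print(np.linalg.norm(v),np.degrees(np.arctan2(v[1],v[0]))-90)
tp=np.array([[75,255],[90,350],[178,158],[222,415],[192,243],[208,330]])/6+[330,130]-0.4
for z,i in ((22,[0,1]),(8,[2,3]),(8,[4,5])): print(z,cast("top",tp[i],z)[:,:2])
E
```

```text
cover ((518.0729370117188, -373.69036865234375), (178.05621337890625, 119.24199676513672), 9.288873672485352) [[420.6000061035156, -329.20001220703125], [439.79998779296875, -446.8999938964844], [615.5999755859375, -418.20001220703125], [596.2999877929688, -300.5]]
plate visible ((502.2664489746094, -287.3854675292969), (138.8838653564453, 86.31425476074219), 9.356091499328613)
board ((507.3312072753906, 140.09881591796875), (169.58224487304688, 154.4374542236328), 88.21366882324219) [[427.5, 57.79999923706055], [581.9000244140625, 52.900001525878906], [587.2000122070312, 222.39999389648438], [432.79998779296875, 227.3000030517578]]
lip ((562.1265869140625, 137.12353515625), (102.732666015625, 28.340335845947266), 89.51822662353516)
[ 18 156 119] [ 13 177 101] [ 21 108 203]
pins [[517.57781913 191.30938419  22.        ]
 [514.14833554  87.72206183  22.        ]] [515.86307733 139.51572301  22.        ]
103.64407707578061 yaw -1.8962087928897802
pins scene [[513.13174583 196.79042436  22.        ]
 [510.27232712  91.62166934  22.        ]]
105.20762000939395 -1.5574233197553866
22 [[ 520.07072766 -241.29334702]
 [ 470.20088866 -247.77483777]]
8 [[ 573.59205015 -298.8873033 ]
 [ 437.36917151 -317.71321613]]
8 [[ 528.22008716 -304.86922116]
 [ 482.10255778 -311.81851467]]
```

Run:
```python
from h import *
s=arm.read_state();print(s["clock"])
M=R.from_quat(s["ee_rot"]).as_matrix();print(np.round(M,3)); print("jaw yaw",np.degrees(np.arctan2(M[1,0],M[0,0])))
yaw=np.radians(9.32-90);xp=np.array([np.cos(yaw),np.sin(yaw)])
o1=np.array([495.1,-244.5])+118*xp;o2=np.array([505.5,-308.3])+55*xp
print(o1,o2,"block",(o1+o2)/2-100*xp)
for n in("top","scene"):
    E=np.array(arm.camera_params(n)["extrinsics"]);print(n,-E[:3,:3].T@E[:3,3])
# scene check of block top corner etc
for q in ([344,180],[392,187],[405,152],[350,148]): print(np.round(cast("scene",np.array(q)/4.2+[185,115]-.4,22)[0],1))
```

```text
0.1
[[-0.416 -0.001 -0.91 ]
 [ 0.91   0.002 -0.416]
 [ 0.002 -1.     0.   ]]
jaw yaw 114.55587195836523
[ 514.20989809 -360.94231102] [ 514.40715589 -362.57395853] block [ 498.1136981  -263.07821018]
top [ 272.82281564    2.85902065 1561.89473705]
scene [ 42.42106283 920.62251099 905.93442151]
[ 506.1 -218.6   22. ]
[ 462.6 -226.4   22. ]
[ 472.  -282.4   22. ]
[ 520.8 -267.5   22. ]
```

```bash
python3 -m creep '[[[10,12,-5],[0,0,0.06],1],[[30,38,-15],[0,0,0.17],1],[[54,69,-30],[0,0,0.29],1],[[78,100,-42],[0,0,0.41],1],[[102,131,-54],[0,0,0.53],1],[[126,162,-68],[0,0,0.65],1],[[150,193,-82],[0,0,0.77],1],[[174,224,-95],[0,0,0.89],1],[[198,255,-108],[0,0,1.01],1],[[220,283,-118],[0,0,1.13],1],[[232,298,-126],[0,0,1.24],1],[[238,305,-131],[0,0,1.304],1]]'; python3 -m creep '[[[0,0,0],[0,0,0],1],[[0,0,-10],[0,0,0],1],[[0,0,-20],[0,0,0],1],[[0,0,-30],[0,0,0],1]]'
python3 - <<'E'
from h import *
s=arm.read_state();M=R.from_quat(s["ee_rot"]).as_matrix();print(s["clock"],s["position"],np.degrees(np.arctan2(M[1,0],M[0,0])),s["joints"])
for n in("top","scene"):
    p,d=arm.get_image(n);b=(330,110,440,220) if n=="top" else (220,60,330,170)
    cv2.imwrite(f"pics/{n}1.png",cv2.resize(p[b[1]:b[3],b[0]:b[2],::-1],None,fx=5,fy=5,interpolation=cv2.INTER_CUBIC))
E
```

```text
clock: 1.1
position: [499.0, -260.8, 98.9]
ee_rot: [-0.061, 0.705, -0.704, 0.06]
contact_force: [-0.6, 0.2, -0.5]
gripper_width: 85.3
clock: 1.43
position: [497.0, -264.1, 69.4]
ee_rot: [-0.056, 0.705, -0.705, 0.056]
contact_force: [-0.1, -0.7, 0.7]
gripper_width: 85.5
1.4333 [ 497.04189014 -264.08973524   69.44858717] -170.865899792523 [-2.00606293e-01  4.49605395e-01 -3.49048043e-01 -2.34124247e-04
 -7.72360986e-01  3.60194112e-01]
```

View pics/scene1.png

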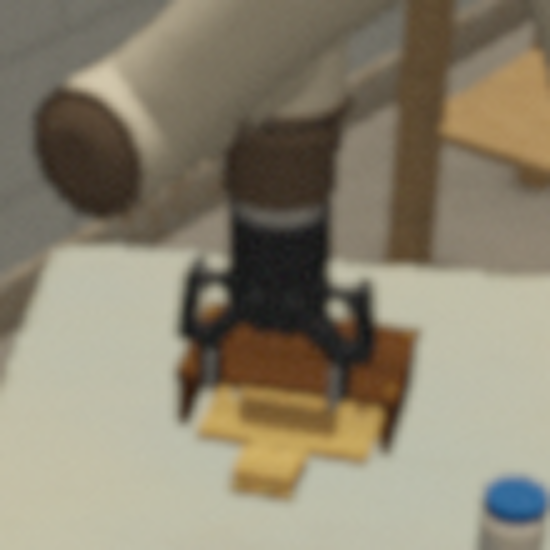

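View pics/top1.png

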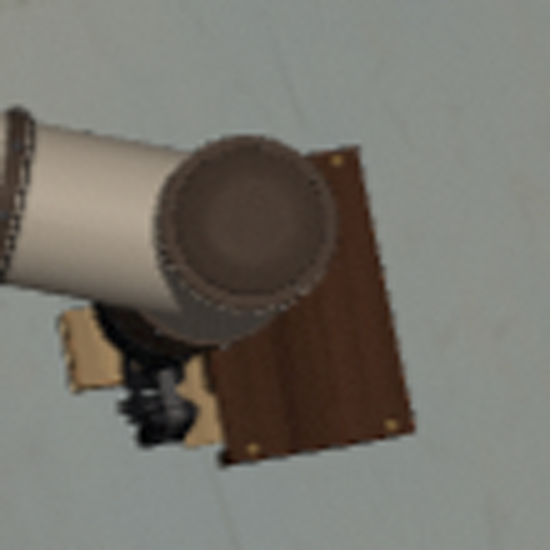

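The scene zoom shows the gripper over the tongue, fingertips at about (208,382) and (335,402). The top zoom shows the near finger at about (160,410). I'll check the projection against both.

Run:
```python
from h import *
s=arm.read_state();M=R.from_quat(s["ee_rot"]).as_matrix();p=np.array(s["position"])
for dz in (0,13):
  P=[p+M[:,0]*k+[0,0,dz] for k in(-45,45)]
  print(dz,(proj("scene",P)+.4-[220,60])*5,(proj("top",P)+.4-[330,110])*5)
xp=np.array([np.cos(np.radians(-80.7)),np.sin(np.radians(-80.7)),0]);yp=np.array([-xp[1],xp[0],0])
o=np.array([514.3,-361.8,0])
Q=[o+xp*a+yp*b+[0,0,c] for a,b,c in((-82,25,22),(-82,-25,22),(-118,25,22),(-118,-25,22),(-55,70,8),(-55,-70,8))]
print((proj("scene",Q)+.4-[220,60])*5)
```

```text
0 [[214.18475348 403.07300096]
 [329.95215572 419.86376071]] [[ 98.61208631 267.68139403]
 [126.52903849 412.83611687]]
13 [[214.41969852 388.63272391]
 [330.84727017 405.33576536]] [[102.2717404  263.84101478]
 [130.45877626 410.2272376 ]]
[[240.5039455  443.49848567]
 [303.04760011 452.93742499]
 [229.53318893 469.18664333]
 [293.08860203 478.96259071]
 [193.42731552 431.25806022]
 [365.48670975 457.13077388]]
```

```bash
python3 -m creep '[[[0,0,-12],[0,0,0],1],[[0,0,-26],[0,0,0],1],[[0,0,-40],[0,0,0],1],[[0,0,-52],[0,0,0],1],[[0,0,-62],[0,0,0],1],[[0,0,-67],[0,0,0],1],[[0,0,-67],[0,0,0],-1],[[0,0,-67],[0,0,0],-1],[[0,0,-67],[0,0,0],-1],[[0,0,-67],[0,0,0],-1],[[0,0,-67],[0,0,0],-1],[[0,0,-67],[0,0,0],-1]]'
```

```text
clock: 2.53
position: [498.7, -263.7, 4.5]
ee_rot: [0.057, -0.704, 0.705, -0.058]
contact_force: [0.4, -0.2, 4.9]
gripper_width: 48.9
```

```bash
python3 -m creep '[[[0,0,0.5],[0,0,0],-1],[[-0.5,3,1],[0,0,0],-1],[[-2,12,1],[0,0,0],-1],[[-4,24,1],[0,0,0],-1],[[-6,36,1],[0,0,0],-1],[[-8,48,1],[0,0,0],-1],[[-10,60,1],[0,0,0],-1],[[-12,72,1],[0,0,0],-1],[[-14,84,1],[0,0,0],-1],[[-15.5,94,1],[0,0,0],-1],[[-16,98,1],[0,0,0],-1],[[-16,98,1],[0,0,0],-1]]'
```

```text
clock: 3.53
position: [481.6, -163.8, 4.5]
ee_rot: [-0.058, 0.705, -0.705, 0.058]
contact_force: [-0.8, 3.9, 6.3]
gripper_width: 48.8
```

```bash
python3 -m creep '[[[-1,6,0],[0,0,0],-1],[[-3,18,0],[0,0,0],-1],[[-5,30,0],[0,0,0],-1],[[-7,40,0],[0,0,0],-1],[[-7.5,45,0],[0,0,0],-1],[[-7.5,45,-1],[0,0,0],-1],[[-7.5,45,-1],[0,0,0],0.6],[[-7.5,45,-1],[0,0,0],1],[[-7.5,45,-1],[0,0,0],1],[[-7.5,45,-1],[0,0,0],1],[[-7.5,45,-1],[0,0,0],1]]'; python3 -m creep '[[[0,0,14],[0,0,0],1],[[0,0,34],[0,0,0],1],[[0,0,64],[0,0,0],1],[[0,30,94],[0,0,0],1],[[0,65,116],[0,0,0],1],[[0,100,126],[0,0,0],1],[[0,120,126],[0,0,0],1]]'
python3 - <<'E'
from h import *
for n in("top","scene"):
    p,d=arm.get_image(n);np.save(n+"2p.npy",p)
    cv2.imwrite(f"pics/{n}2full.png",p[:,:,::-1])
    b=(290,120,400,220) if n=="top" else (200,100,310,200)
    cv2.imwrite(f"pics/{n}2.png",cv2.resize(p[b[1]:b[3],b[0]:b[2],::-1],None,fx=6,fy=6,interpolation=cv2.INTER_CUBIC))
E
```

```text
clock: 4.45
position: [473.8, -120.4, 2.8]
ee_rot: [-0.058, 0.705, -0.705, 0.057]
contact_force: [0.7, 0.1, 0.6]
gripper_width: 85.1
clock: 5.03
position: [476.1, 2.2, 132.3]
ee_rot: [-0.055, 0.705, -0.704, 0.06]
contact_force: [-0.0, 0.0, 0.1]
gripper_width: 85.3
```

View pics/top2.png

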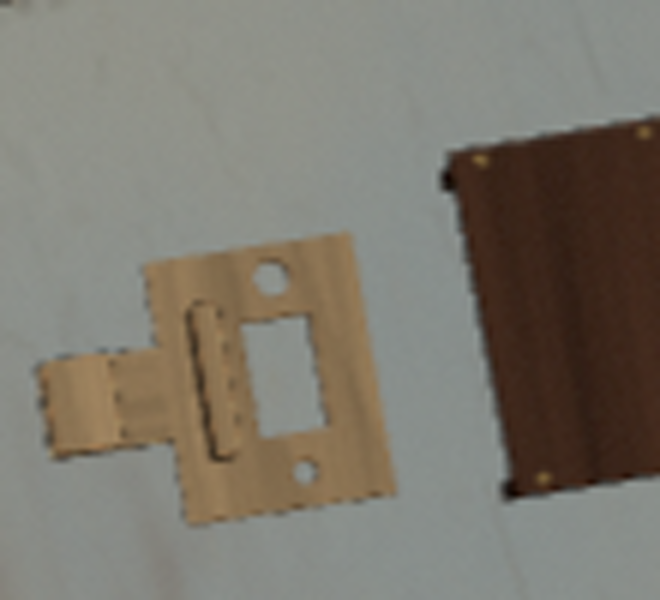

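View pics/scene2.png

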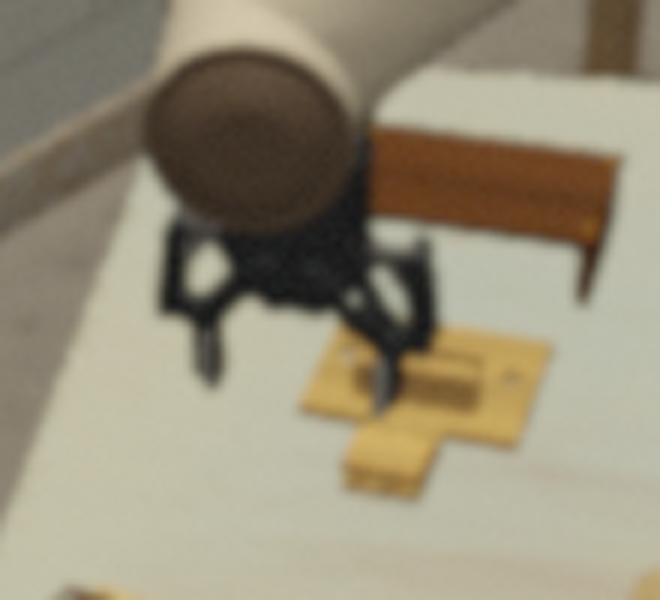

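The plate is fully clear of the shelf and flat in the top zoom: big hole (271,278), small hole (306,470), ridge (213,380), shelf front edge x≈455-510. I'll measure it.

```bash
cat >> h.py <<'E'
def woodmask(p,roi):
    hsv=cv2.cvtColor(p,cv2.COLOR_RGB2HSV);m=((hsv[...,1]>60)&(hsv[...,2]>85)&(hsv[...,0]<30)).astype(np.uint8)
    k=np.zeros_like(m);x0,y0,x1,y1=roi;k[y0:y1,x0:x1]=m[y0:y1,x0:x1];return k
E
python3 - <<'E'
from h import *
p=np.load("top2p.npy");b=(290,120,362,220)
hsv=cv2.cvtColor(p,cv2.COLOR_RGB2HSV)[120:220,290:362]
up=cv2.resize(hsv[...,1],None,fx=8,fy=8,interpolation=cv2.INTER_CUBIC)
m=(up>55).astype(np.uint8)
cs,h=cv2.findContours(m,cv2.RETR_CCOMP,cv2.CHAIN_APPROX_NONE)
big=max(range(len(cs)),key=lambda i:cv2.contourArea(cs[i]))
topx=lambda q:(q+0.5)/8-0.5+np.array([290,120])
for i in range(len(cs)):
    a=cv2.contourArea(cs[i])
    if h[0][i][3]==big and a>150:
        M=cv2.moments(cs[i]);q=topx(np.array([M["m10"]/M["m00"],M["m01"]/M["m00"]]));print("hole area",a/64,q,cast("top",q,7)[0])
C=topx(cs[big][:,0,:].astype(float));P=cast("top",C,8)
cv2.imwrite("pics/m2.png",m*255)
r=cv2.minAreaRect(P[:,:2].astype(np.float32));print(r)
E
```

```text
hole area 12.0390625 [340.39256165 198.34694733] [ 439.33976928 -236.22925052    7.        ]
hole area 223.15625 [336.9030277  182.25864725] [ 490.28121689 -226.56331383    7.        ]
hole area 26.5234375 [334.74395557 166.0554676 ] [ 541.96679367 -221.01593947    7.        ]
((484.5323181152344, -186.93576049804688), (141.1862030029297, 175.3308563232422), 8.412708282470703)
```

```bash
python3 - <<'E'
from h import *
s=arm.read_state();M=R.from_quat(s["ee_rot"]).as_matrix();print(s["clock"],s["position"],np.degrees(np.arctan2(M[1,0],M[0,0])))
E
python3 -m creep '[[[0,-6,0],[0,0,-0.11],0],[[2,-24,0],[0,0,-0.23],0],[[4,-44,0],[0,0,-0.35],0],[[6,-64,0],[0,0,-0.47],0],[[7,-84,0],[0,0,-0.59],0],[[8,-104,0],[0,0,-0.71],0],[[9,-124,0],[0,0,-0.83],0],[[10,-144,0],[0,0,-0.95],0],[[10,-164,0],[0,0,-1.07],0],[[10,-178,0],[0,0,-1.19],0],[[10,-186.6,0],[0,0,-1.31],0],[[10,-186.6,-20],[0,0,-1.43],0]]'
python3 -m creep '[[[0,0,-10],[0,0,-0.1],0],[[0,0,-20],[0,0,-0.156],0],[[0,0,-30],[0,0,-0.156],0],[[0,0,-30],[0,0,-0.156],0],[[0,0,-30],[0,0,-0.156],0]]'
python3 - <<'E'
from h import *
s=arm.read_state();M=R.from_quat(s["ee_rot"]).as_matrix();print(s["clock"],s["position"],np.degrees(np.arctan2(M[1,0],M[0,0])),M[2])
E
```

```text
5.1333 [474.78913309   2.01153395 130.12211644] -170.5060465553852
clock: 6.13
position: [486.3, -189.7, 111.6]
ee_rot: [0.423, 0.569, -0.567, -0.419]
contact_force: [1.3, 1.4, -0.7]
gripper_width: 42.3
clock: 6.55
position: [483.7, -187.3, 78.5]
ee_rot: [-0.461, -0.535, 0.536, 0.462]
contact_force: [0.3, 0.7, -0.1]
gripper_width: 42.6
6.55 [ 483.68996174 -187.3410442    78.5487554 ] 98.45763623222656 [ 3.83561533e-04 -9.99997558e-01  2.17628705e-03]
```

```bash
python3 -m creep '[[[0,0,-12],[0,0,0],0],[[1,0,-28],[0,0,0],0],[[1,0,-44],[0,0,0],0],[[1,0,-56],[0,0,0],0],[[1,0,-63],[0,0,0],0],[[1,0,-66],[0,0,0],0],[[1,0,-66],[0,0,0],0],[[1,0,-66],[0,0,0],-1],[[1,0,-66],[0,0,0],-1],[[1,0,-66],[0,0,0],-1],[[1,0,-66],[0,0,0],-1],[[1,0,-66],[0,0,0],-1]]'
```

```text
clock: 7.55
position: [486.2, -187.0, 14.3]
ee_rot: [0.463, 0.536, -0.535, -0.461]
contact_force: [-0.5, 1.1, 6.7]
gripper_width: 13.1
```

```bash
python3 -m creep '[[[0,0,2],[0,0,0],-1],[[0,0,8],[0,0,0],-1],[[0,0,20],[0,0,0],-1],[[0,0,40],[0,0,0],-1],[[0,0,60],[0,0,0],-1],[[0,0,70],[0,0,0],-1],[[0,0,75],[0,0,0],-1],[[0,0,75],[0,0,0],-1]]'
python3 - <<'E'
from h import *
for n,b,th in(("top",(185,145,260,210),60),("scene",(185,190,265,250),60)):
    p=np.load(n+"0p.npy");hsv=cv2.cvtColor(p,cv2.COLOR_RGB2HSV)[b[1]:b[3],b[0]:b[2]]
    up=cv2.resize(hsv[...,1],None,fx=8,fy=8,interpolation=cv2.INTER_CUBIC)
    m=(up>th).astype(np.uint8)
    cs,h=cv2.findContours(m,cv2.RETR_CCOMP,cv2.CHAIN_APPROX_NONE)
    big=max(range(len(cs)),key=lambda i:cv2.contourArea(cs[i]))
    L=[]
    for i in range(len(cs)):
        a=cv2.contourArea(cs[i])
        if h[0][i][3]==big and a>150:
            M=cv2.moments(cs[i]);q=(np.array([M["m10"]/M["m00"],M["m01"]/M["m00"]])+.5)/8-.5+b[:2]
            z=21 if a<3000 else 16
            P=cast(n,q,z)[0];L.append((a/64,q,P));print(n,a/64,np.round(q,2),np.round(P,1))
s=arm.read_state();M=R.from_quat(s["ee_rot"]).as_matrix();print(s["clock"],s["position"],s["contact_force"],s["gripper_width"],np.degrees(np.arctan2(M[1,0],M[0,0])))
E
```

```text
clock: 8.22
position: [485.6, -187.0, 89.1]
ee_rot: [0.462, 0.536, -0.535, -0.462]
contact_force: [-0.3, -0.4, -2.4]
gripper_width: 12.8
top 8.0234375 [236.77 174.8 ] [514.2  87.8  21. ]
top 20.203125 [203.63 174.03] [517.4 191.9  21. ]
top 330.4375 [220.39 175.45] [513.3 139.6  16. ]
top 8.1171875 [232.25 155.74] [575. 102.  21.]
top 8.7109375 [207.96 155.02] [578.  178.7  21. ]
scene 215.0546875 [219.9  220.07] [511.5 147.2  16. ]
8.2167 [ 485.60483311 -186.96931959   89.05620344] [-0.28948153 -0.40237105 -2.40157164] 12.752183300478977 98.40196163474157
```

```bash
python3 -m creep '[[[0,10,5],[0,0,0.03],-1],[[-3,30,12],[0,0,0.11],-1],[[-6,60,16],[0,0,0.22],-1],[[-10,90,16],[0,0,0.34],-1],[[-14,120,16],[0,0,0.46],-1],[[-18,150,16],[0,0,0.58],-1],[[-22,180,16],[0,0,0.70],-1],[[-26,210,16],[0,0,0.82],-1],[[-30,240,16],[0,0,0.94],-1],[[-34,270,16],[0,0,1.06],-1],[[-38,296,16],[0,0,1.17],-1],[[-41,315,12],[0,0,1.28],-1]]'
python3 -m creep '[[[-1,10,-4],[0,0,0.06],-1],[[-1,15.5,-10],[0,0,0.113],-1],[[-1,15.5,-16],[0,0,0.113],-1],[[-1,15.5,-16],[0,0,0.113],-1],[[-1,15.5,-16],[0,0,0.113],-1]]'
python3 - <<'E'
from h import *
s=arm.read_state();M=R.from_quat(s["ee_rot"]).as_matrix();print(s["clock"],s["position"],s["contact_force"],s["gripper_width"],np.degrees(np.arctan2(M[1,0],M[0,0])),M[2])
for n,b in(("top",(170,120,270,220)),("scene",(160,140,290,260))):
    p,d=arm.get_image(n);np.save(n+"3p.npy",p)
    cv2.imwrite(f"pics/{n}3.png",cv2.resize(p[b[1]:b[3],b[0]:b[2],::-1],None,fx=6 if n=="top" else 5,fy=6 if n=="top" else 5,interpolation=cv2.INTER_CUBIC))
E
```

```text
clock: 9.22
position: [443.7, 130.3, 100.0]
ee_rot: [0.048, 0.705, -0.705, -0.048]
contact_force: [0.3, 0.4, -2.4]
gripper_width: 12.7
clock: 9.63
position: [442.5, 142.8, 83.4]
ee_rot: [-0.01, -0.706, 0.708, 0.012]
contact_force: [0.5, 0.6, -2.0]
gripper_width: 13.1
9.6333 [442.51498082 142.81405049  83.38414191] [ 0.45556814  0.57026032 -2.04604802] 13.144749147387095 178.16388598293196 [ 0.00231836 -0.99999575  0.0017689 ]
```

View pics/top3.png

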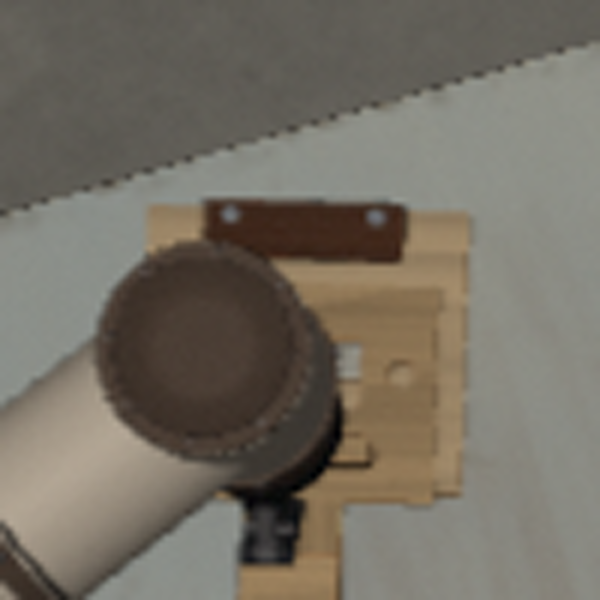

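View pics/scene3.png

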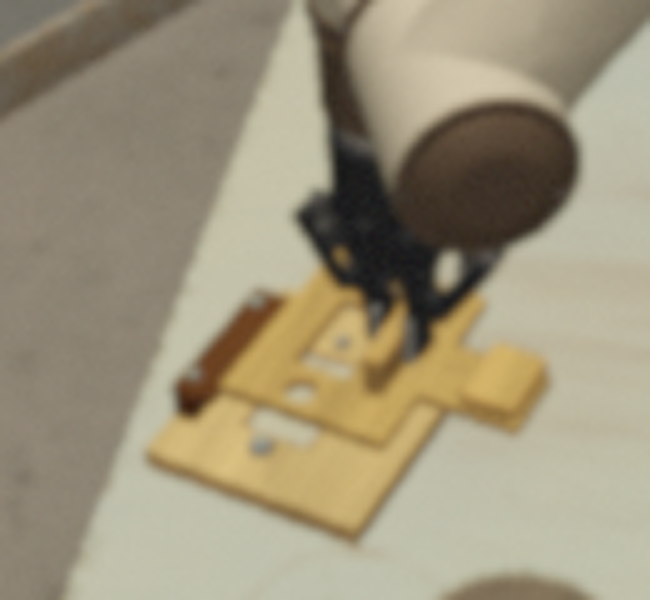

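The top zoom shows the plate level over the board, still in front of the lip: small hole at (399,372), far right panel corner at about (443,288). The scene zoom shows the big hole at (302,390) and the big pin at (262,445). I'll compare these with the predicted hole positions.

Run:
```python
from h import *
s=arm.read_state();t=np.array(s["position"]);a=np.radians(-1.83)
xb=np.array([np.cos(a),np.sin(a),0]);yb=np.array([-xb[1],xb[0],0])
o=t+32*xb-1.3*yb;o[2]=t[2]-14.3
names={"small":(10,-52),"big":(10,52),"win":(8,0),"cFR":(55,-70),"cBR":(-55,-70),"cFL":(55,70),"cBL":(-55,70)}
for k,(x,y) in names.items():
    P=o+x*xb+y*yb+[0,0,8];print(k,np.round(P,1),"top",np.round((proj("top",P)[0]+.5-[170,120])*6,0),"scene",np.round((proj("scene",P)[0]+.5-[160,140])*5,0))
def holes(n,b,th):
    p=np.load(n+"3p.npy");hsv=cv2.cvtColor(p,cv2.COLOR_RGB2HSV)[b[1]:b[3],b[0]:b[2]]
    return hsv
p=np.load("top3p.npy");g=cv2.cvtColor(p,cv2.COLOR_RGB2HSV)
print(g[178:186,230:244,1]);print(g[178:186,230:244,2])
```

```text
small [483.6  88.4  77.9] top [396. 375.] scene [380. 286.]
big [486.9 192.3  77.9] top [190. 370.] scene [297. 390.]
win [483.2 140.4  77.9] top [293. 376.] scene [342. 337.]
cFR [528.   68.9  77.9] top [435. 287.] scene [331. 249.]
cBR [418.   72.5  77.9] top [428. 504.] scene [485. 299.]
cFL [532.4 208.9  77.9] top [158. 280.] scene [217. 385.]
cBL [422.5 212.4  77.9] top [149. 497.] scene [379. 444.]
[[ 75 103 101 104 105 103 105 104 103 104 102 103 103  89]
 [ 83 105 105 103 103 102 102 101 103 103 104 103 106  89]
 [ 88 105 106 102 103 105 113 113 110 103 101 101  99  90]
 [ 86 102 102 103 114  98  88  86  97 103 103 102 100  89]
 [ 83 103 103 102 105  90  87  86  93 103 105 104 100  91]
 [ 99 103 103 103 107  92  86  86  95 102 105 104 100  89]
 [101 103 103 104 107 102  97  94 100 102 105 104 102  90]
 [ 99 102 105 104 106 105 102 102 104 102 102 105 101  87]]
[[140 139 142 140 141 141 141 140 139 140 140 141 126 141]
 [138 139 141 141 141 142 142 142 143 144 142 144 128 140]
 [136 136 137 137 139 114 111 115 130 138 139 139 137 142]
 [139 140 140 139 123 120 136 143 139 139 138 138 138 143]
 [142 141 139 140 126 141 150 151 145 139 133 132 133 146]
 [136 143 143 143 136 147 152 152 143 133 131 132 135 149]
 [139 131 131 130 129 132 134 139 130 127 126 127 122 142]
 [136 130 129 130 128 129 130 130 130 130 130 131 121 143]]
```

```bash
python3 -m creep '[[[0,0,-8],[0,0,0],-1],[[0,0,-20],[0,0,0],-1],[[0,0,-31],[0,0,0],-1],[[0,0,-39],[0,0,0],-1],[[0,0,-42.5],[0,0,0],-1],[[0,0,-42.5],[0,0,0],-1],[[0,0,-42.5],[0,0,0],-1]]'
python3 - <<'E'
from h import *
s=arm.read_state();M=R.from_quat(s["ee_rot"]).as_matrix();print(s["clock"],s["position"],s["contact_force"],s["gripper_width"],np.degrees(np.arctan2(M[1,0],M[0,0])),M[2])
for n,b in(("top",(170,120,270,220)),("scene",(170,170,290,260))):
    p,d=arm.get_image(n);np.save(n+"4p.npy",p)
    cv2.imwrite(f"pics/{n}4.png",cv2.resize(p[b[1]:b[3],b[0]:b[2],::-1],None,fx=6,fy=6,interpolation=cv2.INTER_CUBIC))
t=np.array(s["position"]);a=np.radians(-1.83)
xb=np.array([np.cos(a),np.sin(a),0]);yb=np.array([-xb[1],xb[0],0])
o=t+32*xb-1.3*yb;o[2]=t[2]-14.3
names={"small":(10,-52),"big":(10,52),"cFR":(55,-70),"cBR":(-55,-70),"cFL":(55,70),"cBL":(-55,70)}
for k,(x,y) in names.items():
    P=o+x*xb+y*yb+[0,0,8];print(k,np.round(P,1),"top",np.round((proj("top",P)[0]+.5-[170,120])*6,0),"scene",np.round((proj("scene",P)[0]+.5-[170,170])*6,0))
E
```

```text
clock: 10.32
position: [443.6, 143.5, 41.8]
ee_rot: [-0.011, -0.707, 0.707, 0.011]
contact_force: [-0.5, -0.2, -3.1]
gripper_width: 13.3
10.3167 [443.58573639 143.48029852  41.83470375] [-0.51820736 -0.16251068 -3.11829457] 13.339049134627114 178.21787507368785 [-1.26082249e-04 -9.99999988e-01  9.01162235e-05]
small [483.9  88.9  35.5] top [400. 386.] scene [397. 223.]
big [487.2 192.8  35.5] top [199. 381.] scene [300. 348.]
cFR [528.3  69.4  35.5] top [437. 300.] scene [340. 178.]
cBR [418.3  73.   35.5] top [431. 512.] scene [521. 239.]
cFL [532.7 209.4  35.5] top [168. 294.] scene [206. 343.]
cBL [422.8 212.9  35.5] top [159. 505.] scene [396. 413.]
```

View pics/top4.png

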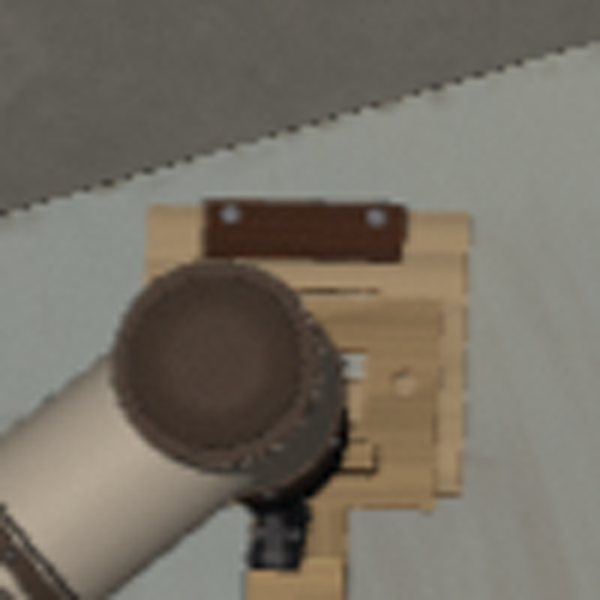

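View pics/scene4.png

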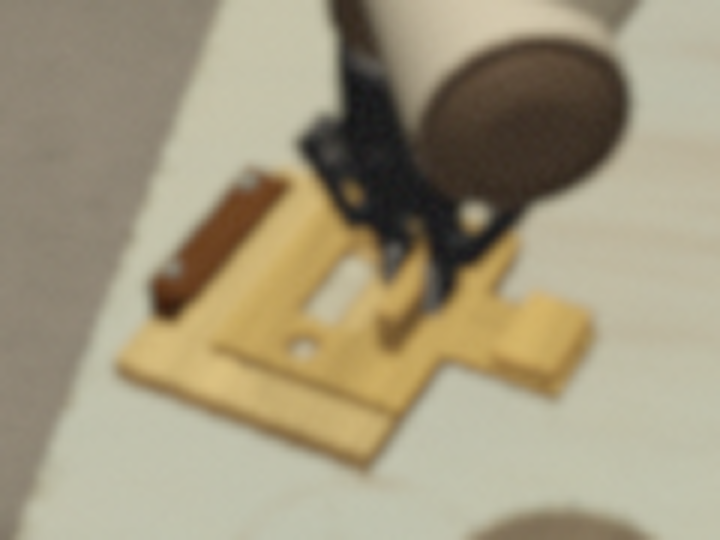

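Run:
```python
from h import *
g0=cv2.cvtColor(np.load("top4p.npy"),cv2.COLOR_RGB2GRAY).astype(float)
np.set_printoptions(linewidth=200)
print(g0[168:206:3,238:252].astype(int))
# hole region
print(g0[179:188,232:244].astype(int))
s=cv2.cvtColor(np.load("scene4p.npy"),cv2.COLOR_RGB2HSV)
print(s[222:234,214:228,1])
print(s[222:234,214:228,2])
```

```text
[[142 141 142 141 142 142 141 141 141 125 133 140 142 142]
 [115 117 114 117 117 122 130 131 130 121 135 140 139 140]
 [112 112 112 113 112 109 128 136 135 121 135 140 140 137]
 [119 119 118 119 120 126 131 134 134 135 138 138 138 138]
 [123 122 122 123 121 123 125 127 127 117 132 139 138 139]
 [132 124 118 117 112 110 128 133 134 122 133 139 138 138]
 [107 109 108 108 109 129 136 136 136 136 136 136 137 139]
 [109 111 108 111 101 123 131 130 131 120 131 137 137 138]
 [116 116 116 117 103 125 133 134 134 121 130 135 135 136]
 [116 118 119 118 121 133 140 139 125 127 130 132 134 136]
 [125 125 126 123 113 130 136 137 122 129 133 132 131 132]
 [119 120 119 119 108 123 128 129 128 132 133 134 133 132]
 [105 105 120 123 127 132 133 135 136 135 134 135 134 133]]
[[117 117 119 118 117 117 119 118 117 118 117 123]
 [121 122 122 122 121 122 123 122 122 123 121 123]
 [120 120 119 119 114 103 112 120 121 120 121 112]
 [120 119 119 103  93 104 116 115 117 117 118 112]
 [119 121 118 108 124 131 132 124 118 117 112 110]
 [121 123 121 117 128 131 131 120 114 112 110 110]
 [118 117 116 113 121 130 
[... 845 characters left out ...]
5 192 191 188 186 185 189 194 197 197 196 193 194]
 [196 194 191 190 189 191 193 196 195 197 197 196 193 196]
 [196 192 190 190 190 191 191 192 195 196 197 195 196 198]
 [194 190 188 185 181 177 177 179 185 191 195 197 196 196]
 [192 190 186 178 168 163 163 164 171 182 193 196 195 191]
 [191 189 185 173 163 165 173 173 170 181 191 194 191 187]
 [190 190 187 179 172 180 188 185 183 188 192 191 188 184]
 [181 187 189 186 185 189 193 191 191 193 192 189 186 185]
 [165 174 181 184 187 191 194 192 194 193 191 188 185 185]
 [160 162 165 169 174 184 188 191 194 192 189 186 186 186]
 [178 170 166 160 161 166 172 179 183 187 185 185 185 188]
 [191 187 183 177 170 165 162 161 164 168 174 179 183 186]]
```

Run:
```python
from h import *
print("small hole top",cast("top",[237.0,183.2],35)[0], "pred 483.9 88.9; pin",[514.2,87.8])
print("plate R edge",cast("top",[[243.4,174],[242.6,195]],35.5))
print("board R edge",cast("top",[[247.3,174],[246.4,195]],16))
print("big hole scene",cast("scene",[220.0,227.3],33)[0],"pred 487.2 192.8")
# scene pins from frame0
p=np.load("scene0p.npy");h=cv2.cvtColor(p,cv2.COLOR_RGB2HSV);np.set_printoptions(linewidth=200)
print(h[224:236,206:220,1]);print(h[203:212,222:234,1])
```

```text
small hole top [485.670715   86.2892609  35.       ] pred 483.9 88.9; pin [514.2, 87.8]
plate R edge [[514.28348357  66.36995087  35.5       ]
 [448.6878617   68.96448979  35.5       ]]
board R edge [[517.27477961  54.91562576  16.        ]
 [450.85380704  57.91742106  16.        ]]
big hole scene [487.53889191 189.47847484  33.        ] pred 487.2 192.8
[[109 109 108  93  67  53  48  46  46  46  46  46  45  46]
 [109 108 108  97  75  59  50  48  48  47  48  45  46  46]
 [105 107 108 101  82  64  58  55  55  52  49  49  48  46]
 [105 105 105  97  78  55  49  55  65  70  66  58  52  48]
 [107 106 104  91  64  36  32  48  74  92  90  79  70  63]
 [107 106 106  94  65  34  33  51  84 107 108 102  95  88]
 [106 107 104 102  83  65  62  80 100 108 111 112 109 105]
 [105 107 107 106 102  97  96 101 111 110 111 110 110 109]
 [105 106 106 108 105 106 107 109 110 110 111 111 112 110]
 [104 108 106 108 108 107 110 110 111 111 111 112 110 109]
 [105 105 108 109 109 109 108 110 109 109 111 110 109 110]
 [109 109 108 108 109 107 108 110 111 110 111 111 112 110]]
[[109 107 107 107 107 106 108 104 100  95  88  81]
 [105 106 106 105 108 108 106 109 106 106 104 101]
 [106 106 104 107 108 106 105 106 108 109 108 107]
 [104 105 107 105 107 100  96 100 106 107 106 107]
 [105 106 105 107 101  90  79  86 103 109 108 109]
 [107 106 107 107 101  85  69  82 102 108 110 109]
 [110 109 108 107 106  93  85  97 103 107 109 109]
 [100 103 107 109 109 105 105 109 107 109 109 109]
 [ 70  78  88  96 100 106 108 109 111 110 110 109]]
```

Run:
```python
from h import *
print(cast("scene",[[211.6,228.3],[228.2,207.6]],20.5))
print(cast("scene",[[211.6,228.3],[228.2,207.6]],23))
```

```text
[[515.55129191 193.54536578  20.5       ]
 [511.71181038  88.75365411  20.5       ]]
[[514.21542158 195.59824832  23.        ]
 [510.38678072  91.10241319  23.        ]]
```

```bash
python3 -m creep '[[[0,1.5,-1.5],[0,0,0],-1],[[0,3,-1.5],[0,0,0],-1],[[5,3,-1.5],[0,0,0],-1],[[11,2.7,-1.5],[0,0,0],-1],[[17,2.5,-1.5],[0,0,0],-1],[[23,2.3,-1.5],[0,0,0],-1],[[27,2.1,-1.5],[0,0,0],-1],[[28,2.1,-1.5],[0,0,0],-1],[[28,2.1,-1.5],[0,0,0],-1],[[28,2.1,-1.5],[0,0,0],-1]]'
python3 - <<'E'
from h import *
s=arm.read_state();M=R.from_quat(s["ee_rot"]).as_matrix();print(s["clock"],s["position"],s["contact_force"],s["gripper_width"],np.degrees(np.arctan2(M[1,0],M[0,0])))
for n,b in(("top",(170,120,270,220)),("scene",(170,170,290,260))):
    p,d=arm.get_image(n);np.save(n+"5p.npy",p)
    cv2.imwrite(f"pics/{n}5.png",cv2.resize(p[b[1]:b[3],b[0]:b[2],::-1],None,fx=6,fy=6,interpolation=cv2.INTER_CUBIC))
np.set_printoptions(linewidth=200)
g=cv2.cvtColor(np.load("top5p.npy"),cv2.COLOR_RGB2GRAY).astype(int)
print(g[168:180,230:250])
print(cv2.cvtColor(np.load("scene5p.npy"),cv2.COLOR_RGB2HSV)[220:234,204:220,1])
E
```

```text
clock: 11.25
position: [471.2, 145.4, 40.1]
ee_rot: [-0.011, -0.707, 0.707, 0.011]
contact_force: [-0.4, -0.0, -1.6]
gripper_width: 13.0
11.25 [471.16416943 145.3781464   40.1440971 ] [-0.38826025 -0.04735847 -1.57028488] 12.999943808309752 178.19937705294146
[[117 118 117 118 118 117 117 118 117 118 117 116 122 136 141 140 140 124 132 139]
 [113 115 117 117 117 118 118 119 117 119 119 119 111 133 141 140 141 139 139 138]
 [110 115 116 116 117 117 117 117 118 117 118 117 107 127 134 136 135 137 140 139]
 [119 118 120 120 121 121 119 121 119 120 120 119 109 123 131 130 130 118 135 140]
 [120 118 119 120 121 120 117 120 121 122 121 122 111 125 132 133 134 120 133 140]
 [120 117 116 117 115  94  85  72 101 116 118 118 107 128 135 135 135 120 133 139]
 [122 118 120 119 104  91  98  96  84 110 117 117 120 131 134 135 135 121 133 139]
 [122 120 121 120 106  98 103  99  89 108 113 111 119 131 134 135 134 120 132 139]
 [124 119 120 121 111  96  88  79  79 103 110 109 120 131 134 133 133 119 134 136]
 [117 109 110 108 108 105 108 102 103 108 109 109 106 126 133 133 133 135 139 138]
 [117 109 
[... 395 characters left out ...]
 137 133 131 124 111 102  89]
 [129 133 131 135 136 135 133 127 119 121 124 130 131 128 124 121]
 [131 133 134 134 134 136 115  99  84  84  97 116 129 131 132 132]
 [134 135 132 136 134 125 102  77  68  70  82 106 125 132 132 134]
 [137 136 132 134 132 123  98  75  68  79  95 110 126 132 135 134]
 [133 135 137 136 133 127 110  98  93 102 112 122 130 134 134 135]
 [120 124 131 135 139 133 129 122 121 123 128 131 132 134 136 136]
 [112 111 117 123 127 132 134 136 135 134 136 134 134 135 134 134]
 [105 106 106 110 114 118 124 131 131 134 137 137 139 138 133 132]
 [105 106 104 105 107 109 113 114 119 127 131 136 140 137 137 137]
 [105 105 105 106 105 107 108 107 110 116 119 128 132 137 140 137]]
```

View pics/top5.png

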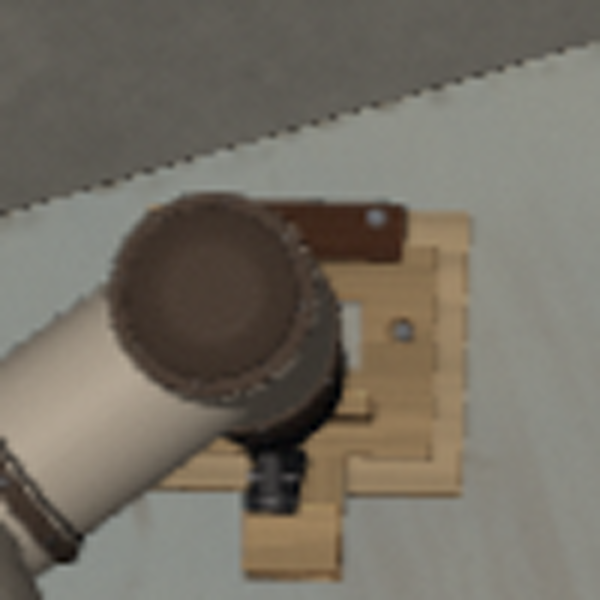

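View pics/scene5.png

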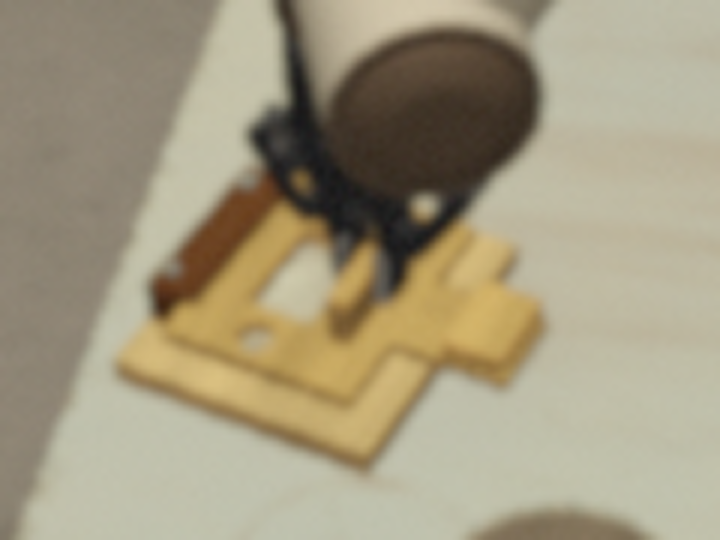

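The top zoom shows the small pin inside the small hole at (402,330), and the far edge is under the lip. The scene zoom shows the big hole at (258,337) with grey in it. I'll compute the remaining offset with heights allowed for.

Run:
```python
from h import *
print("small hole",cast("top",[[236.2,174.6]],33.5)[0],"pin 514.2 87.8")
print("edge R plate",cast("top",[[242.6,174]],33.8)[0],"board",cast("top",[[247.2,174]],16)[0])
print("big hole scene",cast("scene",[[212.3,226.6]],32.5)[0],"pin 515.5 193.5")
```

```text
small hole [512.88352463  88.85113837  33.5       ] pin 514.2 87.8
edge R plate [514.57135129  68.92820952  33.8       ] board [517.27717445  55.23008403  16.        ]
big hole scene [510.69566458 196.17778967  32.5       ] pin 515.5 193.5
```

```bash
python3 -m creep '[[[1,0,0],[0,0,0],-1],[[2,-0.3,0],[0,0,0],-1],[[2,-0.3,-1],[0,0,0],-1],[[2,-0.3,-2],[0,0,0],-1],[[2,-0.3,-3],[0,0,0],-1],[[2,-0.3,-4],[0,0,0],-1],[[2,-0.3,-4.5],[0,0,0],-1],[[2,-0.3,-4.5],[0,0,0],-1]]'
```

```text
clock: 12.02
position: [473.3, 145.2, 35.6]
ee_rot: [-0.011, -0.707, 0.707, 0.011]
contact_force: [0.9, -0.1, -2.1]
gripper_width: 12.7
```

```bash
python3 -m creep '[[[0,0,-1],[0,0,0],-1],[[0,0,-2],[0,0,0],-1],[[0,0,-2],[0,0,0],-1],[[0,0,-2],[0,0,0],-1]]'; python3 -m creep '[[[0,0,-1],[0,0,0],-1],[[0,0,-2],[0,0,0],-1],[[0,0,-2],[0,0,0],-1],[[0,0,-2],[0,0,0],-1]]'
```

```text
clock: 12.35
position: [473.3, 145.3, 33.7]
ee_rot: [-0.011, -0.707, 0.707, 0.011]
contact_force: [0.5, -0.2, -3.2]
gripper_width: 12.9
clock: 12.68
position: [473.3, 145.3, 31.7]
ee_rot: [-0.011, -0.707, 0.707, 0.011]
contact_force: [-0.7, -0.4, -2.9]
gripper_width: 13.1
```

```bash
python3 -m creep '[[[0,0,-1],[0,0,0],-1],[[0,0,-1.5],[0,0,0],-1],[[0,0,-1.5],[0,0,0],-1],[[0,0,-1.5],[0,0,0],-1]]'
python3 - <<'E'
from h import *
for n,b in(("top",(170,120,270,220)),("scene",(170,170,290,260))):
    p,d=arm.get_image(n);np.save(n+"6p.npy",p)
    cv2.imwrite(f"pics/{n}6.png",cv2.resize(p[b[1]:b[3],b[0]:b[2],::-1],None,fx=6,fy=6,interpolation=cv2.INTER_CUBIC))
E
```

```text
clock: 13.02
position: [473.4, 145.3, 30.4]
ee_rot: [0.011, 0.707, -0.707, -0.011]
contact_force: [-0.4, 0.4, -1.7]
gripper_width: 13.1
```

View pics/scene6.png

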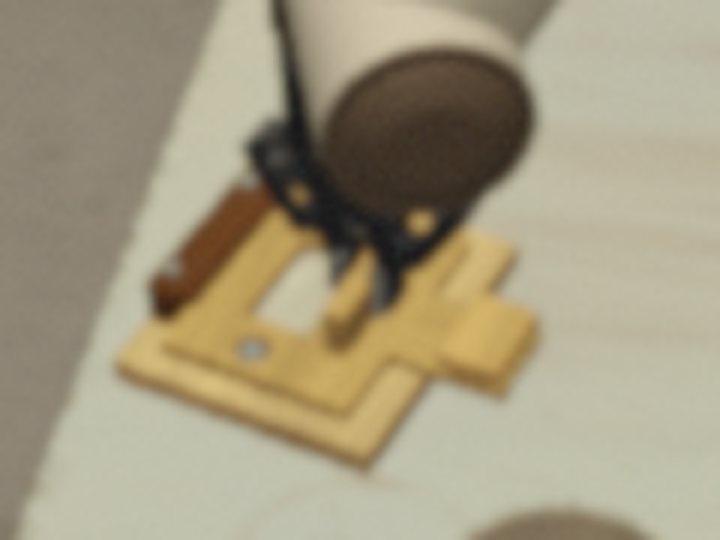

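View pics/top6.png

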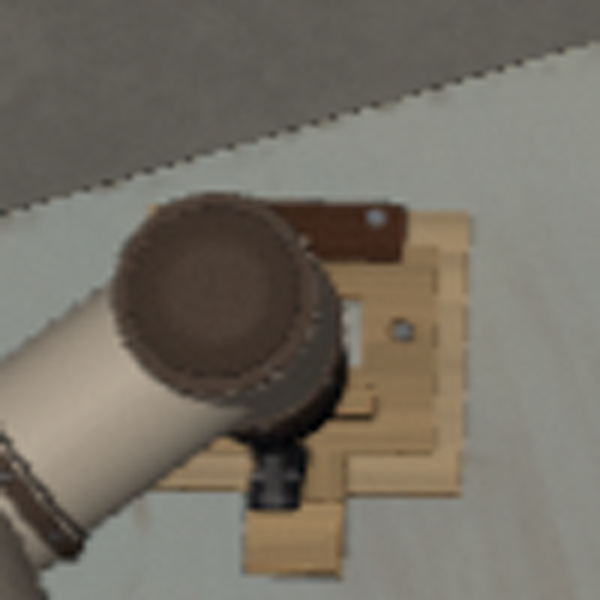

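Both pins show inside their holes: big at (252,349) in the scene zoom, small at (401,330) in the top zoom. Next I lower until it touches.

```bash
python3 -m creep '[[[0,0,-0.5],[0,0,0],-1],[[0,0,-1],[0,0,0],-1],[[0,0,-1.5],[0,0,0],-1],[[0,0,-1.5],[0,0,0],-1],[[0,0,-1.5],[0,0,0],-1]]'
```

```text
clock: 13.53
position: [473.5, 145.3, 30.3]
ee_rot: [0.011, 0.707, -0.707, -0.011]
contact_force: [-4.0, -0.6, 9.5]
gripper_width: 13.2
```

```bash
python3 -m creep '[[[0,0,0.3],[0,0,0],-0.5],[[0,0,0.3],[0,0,0],-0.3],[[0,0,0.3],[0,0,0],-0.2],[[0,0,0.3],[0,0,0],-0.2],[[0,0,0.3],[0,0,0],-0.2],[[0,0,0.3],[0,0,0],-0.2]]'; python3 -m creep '[[[0,0,2],[0,0,0],-0.2],[[0,0,8],[0,0,0],-0.2],[[0,0,20],[0,0,0],-0.2],[[0,0,40],[0,0,0],-0.2],[[0,0,65],[0,0,0],-0.2],[[0,0,95],[0,0,0],-0.2],[[0,-25,120],[0,0,0],-0.2],[[-20,-60,130],[0,0,0],-0.2],[[-40,-95,130],[0,0,0],-0.2],[[-50,-130,130],[0,0,0],-0.2],[[-60,-165,130],[0,0,0],-0.2],[[-60,-180,130],[0,0,0],-0.2]]'
python3 - <<'E'
from h import *
for n,b in(("top",(170,120,270,220)),("scene",(170,170,290,260))):
    p,d=arm.get_image(n);np.save(n+"7p.npy",p);cv2.imwrite(f"pics/{n}7full.png",p[:,:,::-1])
    cv2.imwrite(f"pics/{n}7.png",cv2.resize(p[b[1]:b[3],b[0]:b[2],::-1],None,fx=6,fy=6,interpolation=cv2.INTER_CUBIC))
    np.save(n+"7d.npy",d)
E
```

```text
clock: 14.03
position: [473.4, 145.3, 28.9]
ee_rot: [-0.011, -0.707, 0.707, 0.011]
contact_force: [0.5, -0.3, 0.0]
gripper_width: 33.9
clock: 15.03
position: [410.5, -37.4, 159.6]
ee_rot: [0.011, 0.707, -0.707, -0.012]
contact_force: [0.7, 0.3, -0.3]
gripper_width: 34.3
```

View pics/scene7.png

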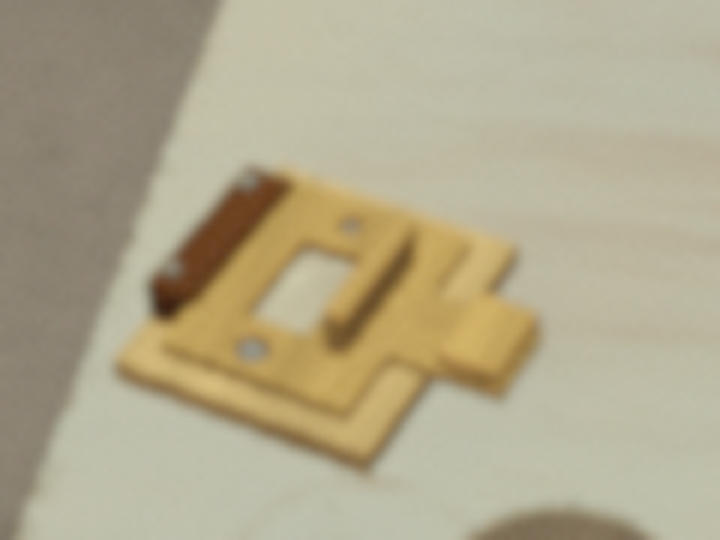

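View pics/top7.png

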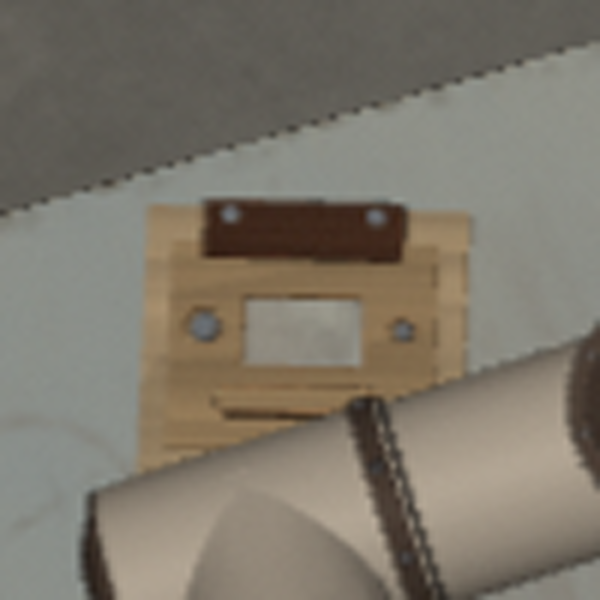

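View pics/top7full.png

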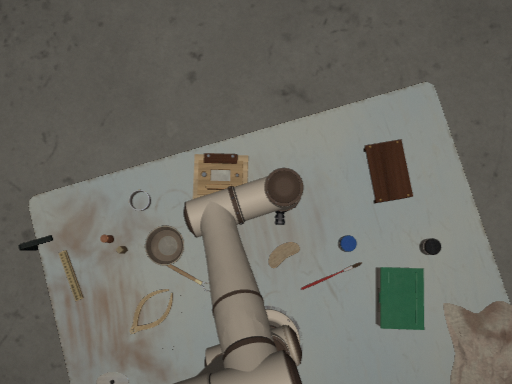

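Both pins stand in their holes, the far edge is under the lip, and the block faces the open front. The jar (347,243), bowl (165,245) and cutter (140,200) are at the same pixels as at the start. I'll check flushness with the depth images.

Run:
```python
from h import *
c=arm.camera_params("scene")
K=np.array(c["camera_matrix"]);E=np.array(c["extrinsics"])
d=np.load("scene7d.npy")
a=np.radians(-1.8);xb=np.array([np.cos(a),np.sin(a),0]);yb=np.array([-xb[1],xb[0],0]);o=np.array([505.8,140.2,16])
def z(x,y,h):
    q=proj("scene",o+x*xb+y*yb+[0,0,h])[0];u,v=np.round(q).astype(int);D=np.median(d[v-1:v+2,u-1:u+2])
    P=np.linalg.inv(K)@np.array([u,v,1])*D;return round(float((E[:3,:3].T@(P-E[:3,3]))[2]),1)
print("board margins",[z(0,78,0),z(-30,78,0),z(40,78,0)])
for n,x,y,h in(("far L",36,62,8),("near L",-48,62,8),("mid L",-15,62,8),("near R",-48,-62,8),("far R",36,-62,8),("bar",30,0,8),("block",-100,0,22)): print(n,z(x,y,h))
for n in("top",):
    p0=np.load(n+"0p.npy").astype(int);p7=np.load(n+"7p.npy").astype(int)
    for nm,b in(("jar",(330,230,365,258)),("bowl",(142,224,188,268)),("cutter",(128,188,154,214))):
        print(nm,np.abs(p0-p7)[b[1]:b[3],b[0]:b[2]].mean())
```

```text
board margins [18.1, 16.7, 15.9]
far L 24.1
near L 24.2
mid L 24.9
near R 24.6
far R 25.5
bar 25.4
block 38.7
jar 4.145918367346939
bowl 1.9214426877470356
cutter 2.037968441814596
```

Run:
```python
from h import *
for n in("0","7"):
    h=cv2.cvtColor(np.load(f"top{n}p.npy"),cv2.COLOR_RGB2HSV)[225:262,325:370]
    m=((h[...,0]>100)&(h[...,1]>150)).astype(np.uint8);M=cv2.moments(m,True);print(M["m00"],M["m10"]/M["m00"],M["m01"]/M["m00"])
print(arm.read_state()["clock"],arm.read_state()["joint_vel"]); arm.job_done()
```

```text
179.0 23.156424581005588 18.094972067039105
180.0 23.13888888888889 18.105555555555554
15.1333 [ 4.71710363e-02  1.82894253e-02  2.44551366e-02 -1.25516461e-05
  1.31143190e-02 -3.28644399e-02]
the job is handed in; nothing more can be done
```

The mask plate is seated on the pin board, and I handed the job in at about 15 s of the 64 s allowed.

I pulled the plate out by its grip block, about 143 mm clear of the shelf origin, and let go of it flat on the bench. I then took it by the ridge, turned it and slid its far edge under the lip. It came down over both pins and was released with the grip block toward the board's open front.

**Last checks:**
- **Pins:** both pins stand in their holes in both camera views, with the far edge under the lip.
- **Flush:** the panel measured 24.1–25.5 mm at six points, against 24 mm when fully seated. The block top read 38.7 mm, against 38 mm.
- **Touchdown:** the tool stopped at its expected seated height, and the highest contact force I read was about 10 N.
- **Bystanders:** the jar's centre is unchanged to within 0.02 px. The bowl and cutter pictures differ only at noise level.

**Disagreements:** over the board, the plate appeared 2–4 mm off the position I had worked out from the arm. The two cameras also differed by up to about 4 mm on the remaining offset. I corrected by comparing the holes with the pins in the pictures, and the plate dropped in without catching. The arm was still moving slightly, clear of everything, when I handed in.

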